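# Step the spacer block along and lay the next slat

## Task

The light wooden slats on the grey board are being laid at equal gaps: two are already fixed, and the light spacer block that set their gap still stands between them. Step that block, turned the same way, over to the open side of the middle slat and stand it right against that slat, then lay the loose matching slat flat on the board right up against the block, parallel to the other two and with its ends in line with theirs. Leave the block standing in the new gap.

Things in the scene. Friction and masses are not known exactly. Their poses are not given: they have to be found in the camera images.
- board: Grey board, 280 (x) x 320 (y) x 10 mm, fixed on the bench; origin at the centre of its underside. Two light slats, each 260 (along board x) x 45 x 20 mm, are fixed on its top, centred at board x = 0, y = -130 mm (first) and y = -12 mm (middle); their tops are 30 mm over the bench, the gap between them is 73 mm. The next slat goes on the open +y side of the middle one.
- spacer: Loose beech spacer block, 50 (x) x 70 (y) x 42 mm high, 0.09 kg; origin at the centre of its underside. Starts on the board between the fixed slats, axes parallel to the board's, 70 mm across the gap with 1.5 mm to spare each side; its 50 mm width is free to grip. In the new gap it may stand up to 100 mm off the slats' middle: off-centre it leaves finger room at the new slat's middle.
- slat: Loose light wooden slat like the two fixed ones: 45 (its x) x 260 (its y, the long axis) x 20 mm, about 0.11 kg; origin at the centre of its underside. Starts flat on the bench to the left (+y) of the board. Its ends are in line with the others when its centre is at board x = 0; either end may point either way.
Things that resemble listed ones, but are neither listed nor needed, are in the scene too. Leave any black or red look-alike of the spacer alone.

How it is judged:
By the outcome, as a careful person would: the job done as asked, in the order asked, and still so for the second after the job is handed in, with the robot touching nothing.
It also fails if it takes over 54 s, if anything falls off the work surface, if the arm or the gripper's body presses on something with over 40 N, if the wrist force passes 120 N, or if a joint passes its speed limit or range.

## Robot

A 6-joint arm with a two-finger parallel gripper is mounted at the origin on a cart in front of the work surface, level with it; the furniture and walls round the work are solid. World frame = base frame: x ahead of the robot, y to its left, z up, the work surface at z = 0. Lengths are in mm, angles in rad, forces in N, time in s.
With the tool pointing down it reaches from about 325 to 900 mm from the base axis. Payload 6.1 kg.
Tool frame: the origin (TCP) lies between the finger pads; the fingertips stand 22 mm ahead of it and the grasp point (between the pads) lies 3 mm ahead of it (arm.tip_extent is the distance from the TCP to the fingertips, in mm); z points along the fingers, y is the line along which they close (so a half turn about z gives the same grasp; the last joint's range is limited). The gripper opens to 87 mm and grips with 3 to 60 N. Pads are 19 mm wide; open, the fingers measure 117 mm over their backs; the gripper's body (75 mm by 190 mm) begins 51 mm behind the grasp point.
Start: joints at [-1.451, 0.22, 1.526, -0, 1.395, -0.126], TCP at [152.076, -606.208, 224.338] pointing down, gripper open.
Joint ranges: [-2.98, 2.98], [-0.91, 2.08], [0.09, 2.57], [-1.24, 4.39], [0.2, 2.65], [-2.68, 2.68]. Speed limits (rad/s): [2.57, 2.57, 3.01, 3.14, 3.14, 3.14].

## Interface

Orientations are given as a rotation vector (axis times angle).
In Python, from station import arm, eyes gives the robot as it stands. The module is installed in compiled form; this text tells all that it offers.
- The arm moves only by the tool send_rows, never from a script. Its argument "motion" is one flat list of numbers, 7 for each row, row after row: the shift along the tool's x, y, z in units of 10 cm (1.0 is 10 cm), then the turn, a rotation vector about the tool's x, y, z in units of 30 degrees (1.0 is 30 degrees), then the opening, from 0 (shut) to 1 (fully open). A call has 1 to 5 rows; each row is the pose to reach, as a shift and turn from the pose commanded when the call began, along the tool's axes at that moment; what a row does not reach only later rows make up. A row lasts 1/12 s, in which the tool goes at most 41.7 mm and 7.16 degrees, less where a joint would pass 70% of its speed; a pose out of reach is approached as far as the arm can. A call with a number of a shift or a turn outside -1 to 1 is refused whole. A call with a gripper value outside its range is refused whole. The fingers move at their own pace and stop on an object; "grip_force" is the grip in N (left out, the last holds). Time passes only in rows, so rows that repeat a pose let the fingers close. It gives the time, the measured TCP pose, the force, the opening and the grip force at its end, in the units of the state.
- arm.get_obs(): the state, without advancing time (a new reading comes with each control period).
- eyes.grab_frame(name): name is "side" or "top"; returns a dict with "frame" (420x560x3 uint8, blue, green, red), "fx", "fy", "cx", "cy" (pixels), "k1" (the pictures are not rectified: a ray, as slopes to the right and down, at radius r is drawn at 1 + k1 r^2 times it, then the intrinsics apply), "camera_from_world" (4x4, takes a point from world to camera coordinates). Camera axes: x right, y down, z forward; pixel columns grow to the right and rows downward; lengths in mm; the calibration is good to about 2 mm. A picture is of the moment at which its call begins. There is no depth.
- arm.sign_off(): hands the job in; it is judged then, once.
The state is a dict: "clock": time; "joint_pos": joint angles; "joint_velocities": joint speeds; "effort": joint torques, N m; "tool_pos": TCP position; "eef_rot": TCP orientation; "force": force on the tool from outside, world axes, zero at the start; "moment": the same for the moment, N m; "finger_gap": finger opening in mm; "grasp_force": force on a finger pad.
Only numpy, scipy, OpenCV 4.12 (cv2) and the standard library are available. Lean on these libraries where they do the work, as an engineer would, in place of code of your own. Each camera call takes 0.05 s, during which the arm holds its last target. There are 200 camera calls.

## Working session

There is one attempt and no reset: what is moved stays moved. The work goes in short steps, Python scripts to look and compute and a tool call to move; the robot and the scene stay as the last step left them, time stands still between calls to the robot, and variables do not carry over. Pictures are saved under pics/ and viewed, at most 11 in all, crops included, and the job is handed in when it is done.

Besides the shell and the picture viewer there is one more tool, called by a JSON object that holds its "api" and its "payload", one argument or row to a line. send_rows: Moves the arm, as the interface text tells. Shifts and turns lie within -1 to 1; 1 stands for 10 cm of shift or 30 degrees of turn. Its arguments: {"type":"object","properties":{"motion":{"type":"array","items":{"type":"number","minimum":-1,"maximum":1}},"grip_force":{"type":"number"}},"required":["motion"]}

```bash
mkdir -p pics; cat > h.py <<'E'
import numpy as np, cv2
from scipy.spatial.transform import Rotation as R
from station import arm, eyes
def grab(n,save=None):
    f=eyes.grab_frame(n)
    if save: cv2.imwrite('pics/'+save,f['frame'])
    return f
def ray(f,u,v):
    K=np.array([[f['fx'],0,f['cx']],[0,f['fy'],f['cy']],[0,0,1.]])
    p=cv2.undistortPoints(np.array([[[u,v]]],float),K,np.array([f['k1'],0,0,0.]))[0,0]
    # model: r_d = r(1+k1 r^2)
    T=np.array(f['camera_from_world']); Rm=T[:3,:3]; o=-Rm.T@T[:3,3]
    return o,Rm.T@np.array([p[0],p[1],1.])
def onz(f,u,v,z):
    o,d=ray(f,u,v); return (o+d*(z-o[2])/d[2])[:2]
def proj(f,P):
    T=np.array(f['camera_from_world']); q=T[:3,:3]@np.asarray(P,float)+T[:3,3]; s=q[:2]/q[2]; s=s*(1+f['k1']*(s@s))
    return s[0]*f['fx']+f['cx'],s[1]*f['fy']+f['cy']
E
python3 - <<'E'
from h import *
for n in('top','side'):
    f=grab(n,n+'0.png'); o,d=ray(f,f['cx'],f['cy']); print(n,o.round(),d.round(2),f['fx'],f['k1'])
o=arm.get_obs(); print(o['clock'],o['tool_pos'],o['eef_rot'],o['finger_gap'],arm.tip_extent)
E
```

```text
top [ 322.  137. 1172.] [ 0.21  0.02 -0.98] 544.322393008762 0.044752429012254125
side [ 112. 1071.  630.] [ 0.37 -0.79 -0.49] 442.1416727013706 -0.14042333837492957
0.1 [ 152.00438051 -605.67008899  223.33461701] [-3.11616050e+00 -3.84870433e-01  4.11108806e-05] 87.09685107749453 22.0
```

View pics/top0.png

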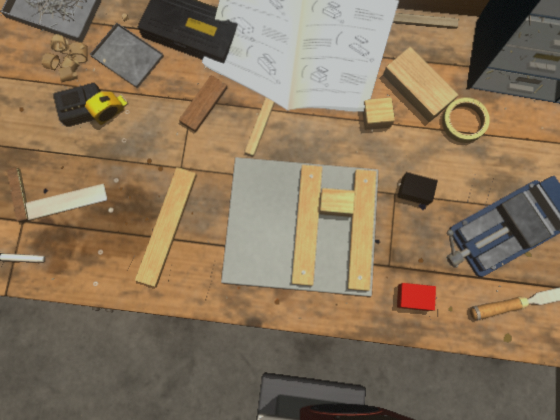

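View pics/side0.png

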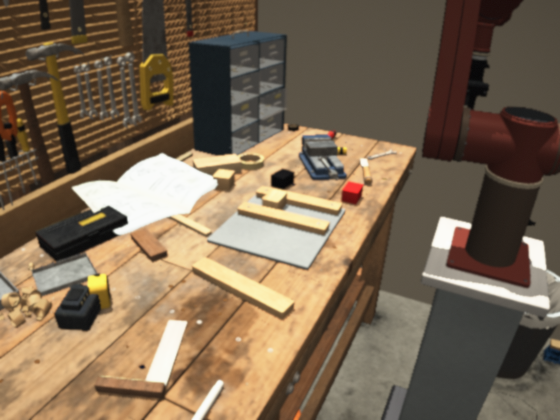

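The top picture shows the board at about (303,226), with the fixed slats at (360,230) first and (307,225) middle. The spacer is at (337,202) and the loose slat at (166,227). 
Spacer candidates are the beech block between the slats (337,202), a stray light block (379,111), a big light block (420,82), black (418,188) and red (417,297). I choose (337,202). 
Slat candidates are (166,227), a thin stick (259,126), a white piece (66,201) and brown (203,103). I choose (166,227), which matches in size and colour.

```bash
cat > m.py <<'E'
from h import *
def wood(f,roi):
    x0,y0,x1,y1=roi; hsv=cv2.cvtColor(f['frame'],cv2.COLOR_BGR2HSV)
    m=cv2.inRange(hsv,(14,60,165),(32,200,255)); k=np.zeros_like(m); k[y0:y1,x0:x1]=m[y0:y1,x0:x1]
    return k
def rect(f,m,z):
    c=max(cv2.findContours(m,cv2.RETR_EXTERNAL,cv2.CHAIN_APPROX_NONE)[0],key=cv2.contourArea)
    P=np.array([onz(f,*p[0],z) for p in c],np.float32)
    (cx,cy),(w,h),a=cv2.minAreaRect(P)
    if w<h: w,h,a=h,w,a+90
    return np.array([cx,cy]),w,h,(a+90)%180-90,c
E
python3 - <<'E'
from m import *
f=grab('top')
img=f['frame'].copy(); tot=0
def show(n,roi,z):
    m=wood(f,roi); c,w,h,a,ct=rect(f,m,z); print(n,c.round(1),round(w,1),round(h,1),round(a,2)); cv2.drawContours(img,[ct],-1,(255,0,255),1)
show('loose',(130,160,205,295),20)
show('mid',(285,160,319,292),30)
show('first',(355,160,378,295),30)
show('spacer',(322,185,352,220),52)
hsv=cv2.cvtColor(f['frame'],cv2.COLOR_BGR2HSV)
g=cv2.inRange(hsv,(0,0,90),(180,50,200)); k=np.zeros_like(g);k[145:305,215:390]=g[145:305,215:390]
k=cv2.morphologyEx(k,cv2.MORPH_CLOSE,np.ones((45,45)));k=cv2.morphologyEx(k,cv2.MORPH_OPEN,np.ones((5,5)))
c,w,h,a,ct=rect(f,k,10);print('board',c,w,h,a);cv2.drawContours(img,[ct],-1,(255,255,0),1)
for p,z in(((322,192),52),): pass
cv2.imwrite('pics/c1.png',cv2.resize(img[150:300,130:390],None,fx=3,fy=3,interpolation=cv2.INTER_CUBIC))
E
```

```text
loose [498.5 421.8] 284.4 67.4 -10.3
mid [549.2 106.9] 259.4 45.1 2.32
first [553.2 -11.7] 259.6 44.2 2.01
spacer [601.3  51.7] 61.5 51.2 -84.41
board [547.74816895 118.84972382] 319.669677734375 280.37548828125 -87.96868968009949
```

View pics/c1.png

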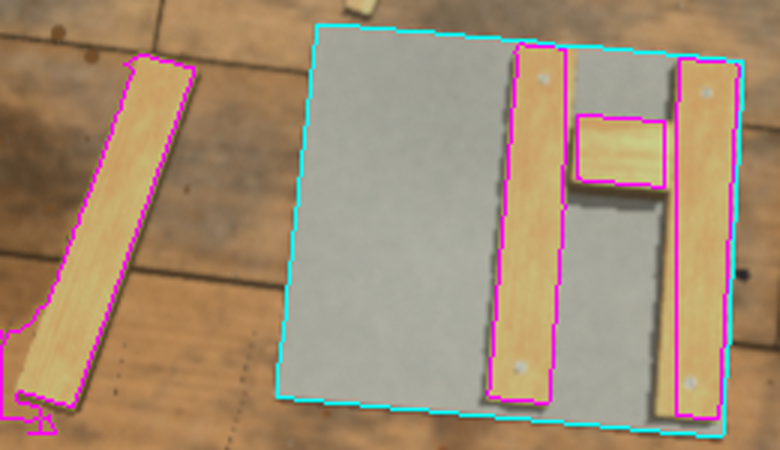

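```bash
cat > p.py <<'E'
from h import *
O=np.array([547.9,118.9]); A=np.radians(2.1)
def b2w(x,y): return O+np.array([x*np.cos(A)-y*np.sin(A),x*np.sin(A)+y*np.cos(A)])
def w2b(p):
    d=np.asarray(p)-O; return np.array([d[0]*np.cos(A)+d[1]*np.sin(A),-d[0]*np.sin(A)+d[1]*np.cos(A)])
def plan(way,yaw,n,start=None):
    """n calls in straight line to way (TCP xyz), tool yaw deg; prints per-call numbers"""
    if start is None:
        o=arm.get_obs(); p=o['tool_pos']; M=R.from_rotvec(o['eef_rot']).as_matrix(); y0=np.degrees(np.arctan2(M[1,0],M[0,0]))
        R0=R.from_matrix(M); print('at',np.round(p,1),'yaw',round(y0,2),'tilt z',M[:,2].round(4),o['clock'])
    else: p,y0=start; R0=None
    d=(yaw-y0+180)%360-180; p=np.array(p,float); q=p.copy()
    down=lambda y:R.from_euler('z',y,degrees=True)*R.from_euler('x',180,degrees=True)
    cur=R0 or down(y0)
    for i in range(n):
        t=p+(np.array(way)-p)*(i+1)/n; nx=down(y0+d*(i+1)/n)
        s=cur.inv().apply(t-q)/100; w=np.degrees((cur.inv()*nx).as_rotvec())/30
        print(s.round(3),w.round(3)); q=t; cur=nx
    return (np.array(way),y0+d)
E
python3 - <<'E'
from m import *; from p import *
f=grab('top')
m=wood(f,(130,160,205,295)); hsv=cv2.cvtColor(f['frame'],cv2.COLOR_BGR2HSV)
for lo in (175,185,195,205):
    mm=cv2.inRange(hsv,(14,60,lo),(32,200,255)); k=np.zeros_like(mm);k[160:295,130:205]=mm[160:295,130:205]
    k=cv2.morphologyEx(cv2.morphologyEx(k,cv2.MORPH_CLOSE,np.ones((5,5))),cv2.MORPH_OPEN,np.ones((9,9)))
    c,w,h,a,_=rect(f,k,20); print(lo,c.round(1),w,h,a)
m=wood(f,(322,185,352,220)); c,w,h,a,ct=rect(f,m,52)
ys=np.array([w2b(onz(f,*q[0],52)) for q in ct]); print('spacer board', ys.min(0),ys.max(0))
g=b2w(51,-71); print(g)
s=plan([g[0]-100,g[1]-190,150],14,5)
s=plan([*g,120],92.1,3,s)
E
```

```text
175 [497.  400.7] 273.8587951660156 145.083251953125 8.96291446685791
185 [508.7 409. ] 256.31500244140625 43.882102966308594 -10.183502197265625
195 [508.1 409. ] 254.58311462402344 42.029502868652344 -10.143379211425781Traceback (most recent call last):
  File "<stdin>", line 7, in <module>
  File "m.py", line 7, in rect
    c=max(cv2.findContours(m,cv2.RETR_EXTERNAL,cv2.CHAIN_APPROX_NONE)[0],key=cv2.contourArea)
ValueError: max() iterable argument is empty
```

```bash
python3 - <<'E'
from m import *; from p import *
f=grab('top')
m=wood(f,(322,185,352,220)); c,w,h,a,ct=rect(f,m,52)
ys=np.array([w2b(onz(f,*q[0],52)) for q in ct]); print('spacer board', ys.min(0),ys.max(0))
g=b2w(51,-71); print(g)
s=plan([g[0]-100,g[1]-190,150],14,5)
s=plan([*g,120],92.1,3,s)
E
```

```text
spacer board [  26.5239527  -101.40408397] [ 75.81123906 -36.91892355]
[601.4674514   49.81651319]
at [ 152.  -605.9  223.8] yaw 14.08 tilt z [-1.e-04  9.e-04 -1.e+00] 0.25
[ 0.904 -0.733  0.148] [-0.002 -0.     0.001]
[ 0.904 -0.734  0.148] [-0.    -0.     0.001]
[ 0.904 -0.734  0.148] [ 0.    -0.     0.001]
[ 0.904 -0.734  0.148] [ 0.    -0.     0.001]
[ 0.904 -0.734  0.148] [-0.    -0.     0.001]
[ 0.477 -0.534  0.1  ] [-0.     0.    -0.868]
[ 0.663 -0.271  0.1  ] [ 0.     0.    -0.868]
[0.714 0.048 0.1  ] [-0.     0.    -0.868]
```

{"api": "send_rows", "payload": {
  "motion": [0.904, -0.734, 0.148, 0, 0, 0, 1, 0.904, -0.734, 0.148, 0, 0, 0, 1, 0.904, -0.734, 0.148, 0, 0, 0, 1, 0.904, -0.734, 0.148, 0, 0, 0, 1],
  "grip_force": 25
}}

```text
clock: 0.58
tool_pos: [224.9, -507.8, 207.9]
eef_rot: [-3.112, -0.39, -0.002]
force: [0.3, 0.7, 0.4]
finger_gap: 86.8
grasp_force: 0.0
```

{"api": "send_rows", "payload": {
  "motion": [0.904, -0.734, 0.148, 0, 0, 0, 1, 0.904, -0.734, 0.148, 0, 0, 0, 1, 0.904, -0.734, 0.148, 0, 0, 0, 1, 0.904, -0.734, 0.148, 0, 0, 0, 1]
}}

```text
clock: 0.92
tool_pos: [294.2, -415.1, 193.6]
eef_rot: [-3.113, -0.391, -0.002]
force: [-0.4, -0.6, 0.1]
finger_gap: 87.2
grasp_force: 0.0
```

{"api": "send_rows", "payload": {
  "motion": [0.904, -0.734, 0.148, 0, 0, 0, 1, 0.904, -0.734, 0.148, 0, 0, 0, 1, 0.904, -0.734, 0.148, 0, 0, 0, 1, 0.904, -0.734, 0.148, 0, 0, 0, 1]
}}

```text
clock: 1.25
tool_pos: [363.7, -322.5, 179.0]
eef_rot: [-3.114, -0.391, -0.001]
force: [-0.5, -0.5, -1.3]
finger_gap: 86.7
grasp_force: 0.0
```

{"api": "send_rows", "payload": {
  "motion": [0.904, -0.734, 0.148, 0, 0, 0, 1, 0.904, -0.734, 0.148, 0, 0, 0, 1, 0.904, -0.734, 0.148, 0, 0, 0, 1, 0.904, -0.734, 0.148, 0, 0, 0, 1]
}}

```text
clock: 1.58
tool_pos: [433.4, -230.0, 164.5]
eef_rot: [-3.115, -0.391, -0.001]
force: [-0.8, 0.1, 0.0]
finger_gap: 87.2
grasp_force: 0.0
```

{"api": "send_rows", "payload": {
  "motion": [0.904, -0.734, 0.148, 0, 0, 0, 1, 0.904, -0.734, 0.148, 0, 0, 0, 1, 0.904, -0.734, 0.148, 0, 0, 0, 1, 0.904, -0.734, 0.148, 0, 0, 0, 1]
}}

```text
clock: 1.92
tool_pos: [503.3, -137.3, 149.9]
eef_rot: [-3.116, -0.391, -0.001]
force: [-0.8, 0.0, -0.9]
finger_gap: 86.6
grasp_force: 0.0
```

{"api": "send_rows", "payload": {
  "motion": [0.477, -0.534, 0.1, 0, 0, -0.868, 1, 0.477, -0.534, 0.1, 0, 0, -0.868, 1, 0.477, -0.534, 0.1, 0, 0, -0.868, 1, 0.477, -0.534, 0.1, 0, 0, -0.868, 1]
}}

```text
clock: 2.25
tool_pos: [534.8, -77.1, 140.1]
eef_rot: [2.946, 1.091, -0.001]
force: [0.7, 0.2, 0.2]
finger_gap: 87.0
grasp_force: 0.0
```

{"api": "send_rows", "payload": {
  "motion": [0.663, -0.271, 0.1, 0, 0, -0.868, 1, 0.663, -0.271, 0.1, 0, 0, -0.868, 1, 0.663, -0.271, 0.1, 0, 0, -0.868, 1, 0.663, -0.271, 0.1, 0, 0, -0.868, 1]
}}

```text
clock: 2.58
tool_pos: [568.2, -13.9, 130.1]
eef_rot: [2.625, 1.726, -0.001]
force: [0.4, -0.5, -0.8]
finger_gap: 87.0
grasp_force: 0.0
```

{"api": "send_rows", "payload": {
  "motion": [0.714, 0.048, 0.1, 0, 0, -0.868, 1, 0.714, 0.048, 0.1, 0, 0, -0.868, 1, 0.714, 0.048, 0.1, 0, 0, -0.868, 1, 0.714, 0.048, 0.1, 0, 0, -0.868, 1, 0.714, 0.048, 0.1, 0, 0, -0.868, 1]
}}

```text
clock: 3.0
tool_pos: [601.4, 48.6, 120.2]
eef_rot: [2.174, 2.267, -0.001]
force: [-0.4, 0.4, -0.0]
finger_gap: 87.0
grasp_force: 0.0
```

```bash
python3 - <<'E'
from p import *
g=b2w(51,-71); s=plan([*g,38],92.1,1)
E
```

```text
at [601.4  48.6 120.2] yaw 92.39 tilt z [-3.e-04 -8.e-04 -1.e+00] 3.0
[0.013 0.001 0.822] [-0.001  0.001  0.01 ]
```

{"api": "send_rows", "payload": {
  "motion": [0.01, 0, 0.82, 0, 0, 0, 1, 0.01, 0, 0.82, 0, 0, 0, 1, 0.01, 0, 0.82, 0, 0, 0, 1, 0.01, 0, 0.82, 0, 0, 0, 1]
}}

```text
clock: 3.33
tool_pos: [598.3, 49.7, 35.9]
eef_rot: [-2.178, -2.257, 0.007]
force: [0.7, -0.3, 1.2]
finger_gap: 87.0
grasp_force: 0.0
```

{"api": "send_rows", "payload": {
  "motion": [0, 0, 0, 0, 0, 0, 0.4, 0, 0, 0, 0, 0, 0, 0.4, 0, 0, 0, 0, 0, 0, 0.4, 0, 0, 0, 0, 0, 0, 0.4, 0, 0, 0, 0, 0, 0, 0.4],
  "grip_force": 25
}}

```text
clock: 3.75
tool_pos: [602.0, 50.9, 40.0]
eef_rot: [2.177, 2.262, 0.003]
force: [0.4, 0.8, -0.3]
finger_gap: 61.3
grasp_force: 0.0
```

```bash
python3 - <<'E'
from p import *
o=arm.get_obs(); print(o['finger_gap'],o['grasp_force'],o['force'],w2b(o['tool_pos'][:2]))
s=plan([*o['tool_pos'][:2],100],92.1,1)
g=b2w(53,-71+125); s=plan([*g,100],92.1,2,s)
plan([*g,41],92.1,1,s)
E
```

```text
61.25890127704807 0.0 [ 0.35026685  0.76301104 -0.33706341] [ 51.57113362 -69.91917239]
at [602.   50.9  40. ] yaw 92.2 tilt z [ 2.7e-03 -1.0e-04 -1.0e+00] 3.75
[-0.     0.002 -0.6  ] [0.005 0.    0.003]
[0.62  0.007 0.   ] [0. 0. 0.]
[0.62  0.007 0.   ] [0. 0. 0.]
[ 0.   -0.    0.59] [0. 0. 0.]
```

{"api": "send_rows", "payload": {
  "motion": [0, 0, 0, 0, 0, 0, 0.4, 0, 0, 0, 0, 0, 0, 0.4, 0, 0, 0, 0, 0, 0, 0.4, 0, 0, 0, 0, 0, 0, 0.4, 0, 0, 0, 0, 0, 0, 0.4]
}}

```text
clock: 4.17
tool_pos: [601.2, 51.0, 38.9]
eef_rot: [2.178, 2.264, 0.001]
force: [-0.4, -0.3, 5.5]
finger_gap: 49.5
grasp_force: 25.0
```

```bash
python3 - <<'E'
from p import *
o=arm.get_obs(); print(o['finger_gap'],o['grasp_force'],o['force'],w2b(o['tool_pos'][:2]))
s=plan([*o['tool_pos'][:2],110],92.1,1)
g=b2w(53,-71+125); s=plan([*g,110],92.1,2,s)
plan([*g,41],92.1,1,s)
E
```

```text
49.50224296692862 24.997380673885345 [-0.41388431 -0.34449988  5.46026226] [ 50.77056703 -69.77001145]
at [601.2  51.   38.9] yaw 92.21 tilt z [ 5.e-04 -0.e+00 -1.e+00] 4.1667
[-0.     0.    -0.711] [0.001 0.    0.004]
[0.619 0.011 0.   ] [0. 0. 0.]
[0.619 0.011 0.   ] [0. 0. 0.]
[ 0.   -0.    0.69] [0. 0. 0.]
```

{"api": "send_rows", "payload": {
  "motion": [0, 0, -0.71, 0, 0, 0, 0.4, 0, 0, -0.71, 0, 0, 0, 0.4, 0, 0, -0.71, 0, 0, 0, 0.4]
}}

```text
clock: 4.42
tool_pos: [605.1, 50.9, 115.8]
eef_rot: [2.173, 2.258, 0.01]
force: [1.3, 0.6, -0.4]
finger_gap: 50.2
grasp_force: 25.0
```

{"api": "send_rows", "payload": {
  "motion": [0.62, 0.01, 0, 0, 0, 0, 0.4, 0.62, 0.01, 0, 0, 0, 0, 0.4, 0.62, 0.01, 0, 0, 0, 0, 0.4]
}}

```text
clock: 4.67
tool_pos: [598.7, 116.5, 108.6]
eef_rot: [-2.174, -2.265, -0.001]
force: [-0.2, 0.1, -1.6]
finger_gap: 49.4
grasp_force: 25.0
```

{"api": "send_rows", "payload": {
  "motion": [0.62, 0.01, 0, 0, 0, 0, 0.4, 0.62, 0.01, 0, 0, 0, 0, 0.4, 0.62, 0.01, 0, 0, 0, 0, 0.4, 0.62, 0.01, 0, 0, 0, 0, 0.4]
}}

```text
clock: 5.0
tool_pos: [597.4, 175.4, 108.3]
eef_rot: [-2.175, -2.266, 0.002]
force: [0.1, -0.4, -0.8]
finger_gap: 50.4
grasp_force: 25.0
```

```bash
python3 - <<'E'
from p import *
f=grab('top','t2.png'); o=arm.get_obs(); print(o['finger_gap'],o['force'],w2b(o['tool_pos'][:2]))
cv2.imwrite('pics/c2.png',cv2.resize(f['frame'][140:310,200:400],None,fx=3,fy=3))
g=b2w(53,54); s=plan([*g,41],92.1,1)
E
```

```text
49.76453717841542 [-0.29310901 -0.10390143 -1.98797989] [51.74917345 53.76393845]
at [597.6 174.5 108.4] yaw 92.26 tilt z [-1.2e-03 -9.0e-04 -1.0e+00] 5.05
[0.003 0.013 0.674] [-0.002  0.002  0.005]
```

View pics/c2.png

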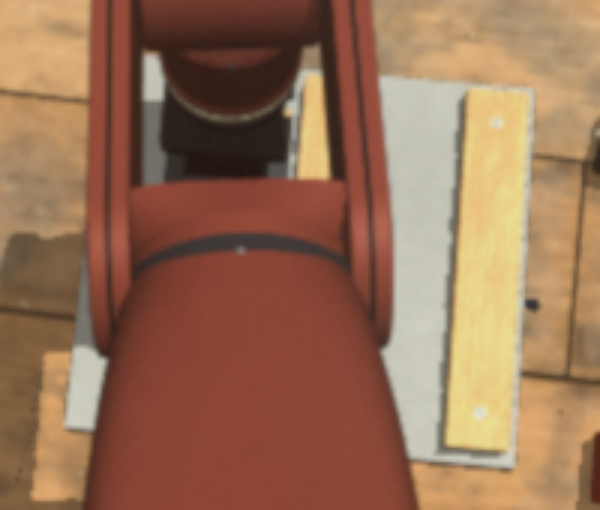

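The gap between the fixed slats is empty at about crop (420,270), so the block is held in the gripper. The arm hides the new spot from the top camera.

{"api": "send_rows", "payload": {
  "motion": [0, 0.01, 0.66, 0, 0, 0, 0.4, 0, 0.01, 0.66, 0, 0, 0, 0.4, 0, 0.01, 0.66, 0, 0, 0, 0.4, 0, 0.01, 0.66, 0, 0, 0, 0.4]
}}

```text
clock: 5.38
tool_pos: [598.0, 173.4, 41.9]
eef_rot: [-2.179, -2.261, 0.005]
force: [0.2, 0.7, -1.5]
finger_gap: 49.7
grasp_force: 25.0
```

{"api": "send_rows", "payload": {
  "motion": [-0.03, 0, 0.01, 0, 0, 0, 0.4, -0.03, 0, 0.01, 0, 0, 0, 0.4, -0.03, 0, 0.01, 0, 0, 0, 0.4, -0.03, 0, 0.01, 0, 0, 0, 0.4]
}}

```text
clock: 5.72
tool_pos: [599.9, 171.8, 43.5]
eef_rot: [2.178, 2.263, 0.002]
force: [-0.2, 0.2, -0.1]
finger_gap: 50.0
grasp_force: 25.0
```

```bash
python3 - <<'E'
from p import *
f=grab('side','s3.png'); o=arm.get_obs(); print(o['finger_gap'],o['force'],o['moment'],w2b(o['tool_pos'][:2]))
cv2.imwrite('pics/c3.png',cv2.resize(f['frame'][150:290,180:380],None,fx=4,fy=4))
plan(o['tool_pos'],92.1,1)
E
```

```text
49.72196261176994 [-0.07096914  0.43343461 -1.4617469 ] [-0.00341373 -0.11117826 -0.00988186] [53.77178242 51.10939141]
at [599.8 171.9  43.3] yaw 92.2 tilt z [ 1.3e-03  2.0e-04 -1.0e+00] 5.7667
[0. 0. 0.] [ 0.003 -0.     0.003]
```

View pics/c3.png

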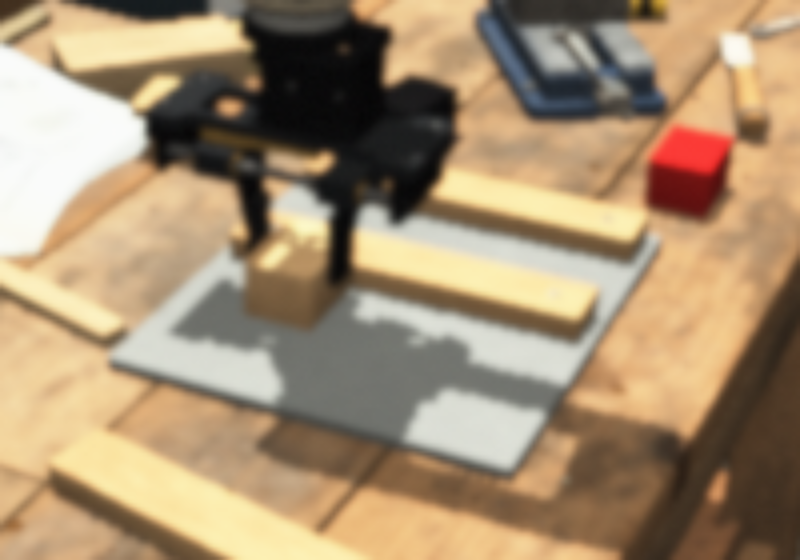

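The side view shows the block at crop (285,285), held over the open side of the middle slat and turned as before.

{"api": "send_rows", "payload": {
  "motion": [-0.03, 0, 0.03, 0, 0, 0, 0.4, -0.03, 0, 0.03, 0, 0, 0, 0.4, -0.03, 0, 0.03, 0, 0, 0, 0.4]
}}

```text
clock: 6.02
tool_pos: [599.1, 168.8, 39.1]
eef_rot: [-2.178, -2.263, 0.001]
force: [-0.1, -0.2, -1.9]
finger_gap: 50.1
grasp_force: 25.0
```

{"api": "send_rows", "payload": {
  "motion": [-0.01, 0, 0, 0, 0, 0, 0.4, -0.01, 0, 0, 0, 0, 0, 0.4, -0.01, 0, 0, 0, 0, 0, 0.4]
}}

```text
clock: 6.27
tool_pos: [599.4, 168.0, 39.4]
eef_rot: [-2.178, -2.264, -0.0]
force: [-0.2, 0.6, -0.1]
finger_gap: 50.0
grasp_force: 25.0
```

{"api": "send_rows", "payload": {
  "motion": [-0.01, 0, 0, 0, 0, 0, 0.4, -0.01, 0, 0, 0, 0, 0, 0.4, -0.01, 0, 0, 0, 0, 0, 0.4]
}}

```text
clock: 6.52
tool_pos: [599.5, 167.4, 39.4]
eef_rot: [-2.178, -2.263, -0.001]
force: [-0.2, 2.1, -1.0]
finger_gap: 49.9
grasp_force: 25.0
```

{"api": "send_rows", "payload": {
  "motion": [-0.01, 0, 0, 0, 0, 0, 0.4, -0.01, 0, 0, 0, 0, 0, 0.4, -0.01, 0, 0, 0, 0, 0, 0.4]
}}

```text
clock: 6.77
tool_pos: [599.5, 167.2, 39.5]
eef_rot: [-2.178, -2.263, -0.003]
force: [-0.2, 5.7, -0.8]
finger_gap: 49.6
grasp_force: 25.0
```

{"api": "send_rows", "payload": {
  "motion": [0, 0, 0.01, 0, 0, 0, 0.4, 0, 0, 0.01, 0, 0, 0, 0.4, 0, 0, 0.01, 0, 0, 0, 0.4]
}}

```text
clock: 7.02
tool_pos: [599.6, 167.3, 38.8]
eef_rot: [-2.178, -2.263, -0.003]
force: [-0.2, 5.2, 0.3]
finger_gap: 50.2
grasp_force: 25.0
```

```bash
python3 - <<'E'
from p import *
o=arm.get_obs(); print(o['force'],o['moment'],w2b(o['tool_pos'][:2])); plan(o['tool_pos'],92.1,1)
E
```

```text
[-0.24580536  5.1631043   0.25559364] [ 1.03698892  0.06712364 -0.08789453] [53.46272432 46.46361944]
at [599.6 167.3  38.8] yaw 92.21 tilt z [ 6.0e-04  1.9e-03 -1.0e+00] 7.0167
[0. 0. 0.] [ 0.001 -0.004  0.004]
```

{"api": "send_rows", "payload": {
  "motion": [0, 0, 0.01, 0, 0, 0, 0.4, 0, 0, 0.01, 0, 0, 0, 0.4, 0, 0, 0.01, 0, 0, 0, 0.4]
}}

```text
clock: 7.27
tool_pos: [599.8, 167.3, 37.9]
eef_rot: [-2.178, -2.263, -0.003]
force: [-0.3, 5.6, 1.0]
finger_gap: 49.9
grasp_force: 25.0
```

{"api": "send_rows", "payload": {
  "motion": [-0.005, 0, 0.01, 0, 0, 0, 0.4, -0.005, 0, 0.01, 0, 0, 0, 0.4, -0.005, 0, 0.01, 0, 0, 0, 0.4]
}}

```text
clock: 7.52
tool_pos: [599.9, 167.3, 37.4]
eef_rot: [-2.178, -2.263, -0.004]
force: [-1.8, 7.0, 2.9]
finger_gap: 49.7
grasp_force: 25.0
```

{"api": "send_rows", "payload": {
  "motion": [0, 0, 0.01, 0, 0, 0, 0.4, 0, 0, 0.01, 0, 0, 0, 0.4, 0, 0, 0.01, 0, 0, 0, 0.4]
}}

```text
clock: 7.77
tool_pos: [600.0, 167.4, 37.3]
eef_rot: [-2.178, -2.263, -0.004]
force: [-3.3, 6.9, 9.2]
finger_gap: 49.7
grasp_force: 25.0
```

{"api": "send_rows", "payload": {
  "motion": [0, 0, 0, 0, 0, 0, 0.6, 0, 0, 0, 0, 0, 0, 0.8, 0, 0, 0, 0, 0, 0, 0.9, 0, 0, 0, 0, 0, 0, 0.9, 0, 0, 0, 0, 0, 0, 0.9]
}}

```text
clock: 8.18
tool_pos: [599.4, 165.1, 35.1]
eef_rot: [-2.179, -2.263, 0.001]
force: [-0.8, -0.5, -1.0]
finger_gap: 71.4
grasp_force: 0.0
```

{"api": "send_rows", "payload": {
  "motion": [0, 0, 0, 0, 0, 0, 0.9, 0, 0, 0, 0, 0, 0, 0.9]
}}

```text
clock: 8.35
tool_pos: [599.4, 165.3, 35.2]
eef_rot: [-2.179, -2.263, 0.0]
force: [-0.1, 0.3, -0.3]
finger_gap: 76.5
grasp_force: 0.0
```

Next I go up, then across to the loose slat, gripping it at its centre (508.5, 409) with yaw 169.8.

```bash
python3 - <<'E'
from p import *
p=arm.get_obs()['tool_pos']
s=plan([p[0],p[1],125],92.1,1)
s=plan([508.5,409,125],169.8,3,s)
plan([508.5,409,27],169.8,1,s)
E
```

```text
at [599.4 165.3  35.2] yaw 92.19 tilt z [-3.e-04 -1.e-04 -1.e+00] 8.35
[-0.    -0.    -0.898] [-0.001  0.     0.003]
[ 0.823 -0.273 -0.   ] [-0.     0.    -0.863]
[0.86  0.114 0.   ] [ 0.     0.    -0.863]
[0.724 0.478 0.   ] [ 0.     0.    -0.863]
[ 0.   -0.    0.98] [ 0. -0.  0.]
```

{"api": "send_rows", "payload": {
  "motion": [0, 0, -0.9, 0, 0, 0, 0.9, 0, 0, -0.9, 0, 0, 0, 1, 0, 0, -0.9, 0, 0, 0, 1, 0, 0, -0.9, 0, 0, 0, 1]
}}

```text
clock: 8.68
tool_pos: [603.0, 166.0, 130.6]
eef_rot: [2.174, 2.26, 0.011]
force: [0.4, 1.3, 0.4]
finger_gap: 85.5
grasp_force: 0.0
```

{"api": "send_rows", "payload": {
  "motion": [0.823, -0.273, 0, 0, 0, -0.863, 1, 0.823, -0.273, 0, 0, 0, -0.863, 1, 0.823, -0.273, 0, 0, 0, -0.863, 1, 0.823, -0.273, 0, 0, 0, -0.863, 1]
}}

```text
clock: 9.02
tool_pos: [567.0, 249.0, 123.9]
eef_rot: [-1.602, -2.701, 0.002]
force: [0.3, -0.4, -0.2]
finger_gap: 87.0
grasp_force: 0.0
```

{"api": "send_rows", "payload": {
  "motion": [0.86, 0.114, 0, 0, 0, -0.863, 1, 0.86, 0.114, 0, 0, 0, -0.863, 1, 0.86, 0.114, 0, 0, 0, -0.863, 1, 0.86, 0.114, 0, 0, 0, -0.863, 1]
}}

```text
clock: 9.35
tool_pos: [536.5, 330.2, 123.8]
eef_rot: [-0.956, -2.991, 0.002]
force: [0.2, -0.9, 0.3]
finger_gap: 86.9
grasp_force: 0.0
```

{"api": "send_rows", "payload": {
  "motion": [0.724, 0.478, 0, 0, 0, -0.863, 1, 0.724, 0.478, 0, 0, 0, -0.863, 1, 0.724, 0.478, 0, 0, 0, -0.863, 1, 0.724, 0.478, 0, 0, 0, -0.863, 1, 0.724, 0.478, 0, 0, 0, -0.863, 1]
}}

```text
clock: 9.77
tool_pos: [506.9, 409.6, 123.7]
eef_rot: [-0.27, -3.128, 0.002]
force: [1.1, 0.2, -0.1]
finger_gap: 87.3
grasp_force: 0.0
```

```bash
python3 - <<'E'
from m import *; from p import *
plan([508.5,409,27],169.8,1)
f=grab('top','t4.png')
cv2.imwrite('pics/c4.png',cv2.resize(f['frame'][140:310,120:390],None,fx=2.9,fy=2.9,interpolation=cv2.INTER_CUBIC))
E
```

```text
at [506.9 409.6 123.7] yaw 170.13 tilt z [-0.0019 -0.0013 -1.    ] 9.7667
[-0.019 -0.002  0.966] [-0.003 -0.003  0.011]
```

View pics/c4.png

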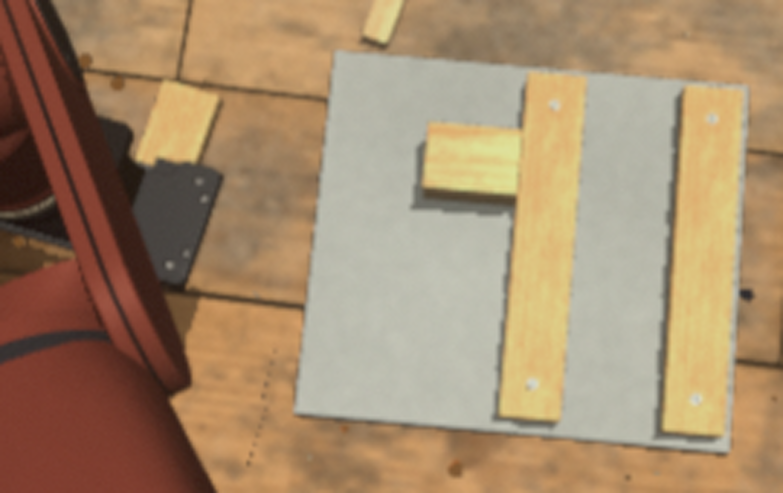

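The block stands at crop (470,160), flush with the middle slat. Next I go down onto the slat and grip it.

{"api": "send_rows", "payload": {
  "motion": [-0.02, 0, 0.9, 0, 0, 0, 1, -0.02, 0, 0.9, 0, 0, 0, 1, -0.02, 0, 0.9, 0, 0, 0, 1, -0.02, 0, 0.9, 0, 0, 0, 1]
}}

```text
clock: 10.15
tool_pos: [506.9, 406.0, 30.6]
eef_rot: [-0.281, -3.121, 0.009]
force: [0.4, 0.7, 0.5]
finger_gap: 87.0
grasp_force: 0.0
```

{"api": "send_rows", "payload": {
  "motion": [0, 0, 0.07, 0, 0, 0, 1, 0, 0, 0.07, 0, 0, 0, 1, 0, 0, 0.07, 0, 0, 0, 1]
}}

```text
clock: 10.4
tool_pos: [511.6, 409.6, 30.7]
eef_rot: [0.278, 3.126, 0.003]
force: [-0.5, 0.6, 0.6]
finger_gap: 87.1
grasp_force: 0.0
```

{"api": "send_rows", "payload": {
  "motion": [0, 0, 0, 0, 0, 0, 0.3, 0, 0, 0, 0, 0, 0, 0.3, 0, 0, 0, 0, 0, 0, 0.3, 0, 0, 0, 0, 0, 0, 0.3, 0, 0, 0, 0, 0, 0, 0.3],
  "grip_force": 35
}}

```text
clock: 10.82
tool_pos: [510.2, 408.9, 28.7]
eef_rot: [0.277, 3.129, 0.001]
force: [-0.0, -0.4, -0.5]
finger_gap: 61.6
grasp_force: 0.0
```

{"api": "send_rows", "payload": {
  "motion": [0, 0, 0, 0, 0, 0, 0.3, 0, 0, 0, 0, 0, 0, 0.3, 0, 0, 0, 0, 0, 0, 0.3, 0, 0, 0, 0, 0, 0, 0.3, 0, 0, 0, 0, 0, 0, 0.3]
}}

```text
clock: 11.23
tool_pos: [510.1, 408.8, 28.3]
eef_rot: [-0.277, -3.129, 0.0]
force: [-1.1, -0.3, -0.2]
finger_gap: 30.0
grasp_force: 0.0
```

```bash
python3 - <<'E'
from p import *
o=arm.get_obs();p=o['tool_pos'];print(o['finger_gap'],o['grasp_force'])
s=plan([p[0],p[1],90],169.8,1)
g=b2w(0,135); plan([*g,90],182.1,3,s)
E
```

```text
29.956151458249035 0.0
at [510.1 408.8  28.3] yaw 169.87 tilt z [-0. -0. -1.] 11.2333
[ 0.    -0.    -0.617] [-0.    -0.     0.002]
[-0.199 -0.489 -0.   ] [ 0.     0.    -0.137]
[-0.164 -0.502 -0.   ] [ 0.     0.    -0.137]
[-0.127 -0.512 -0.   ] [ 0.     0.    -0.137]
```

The fingers closed to 30 mm with no grip force, so they missed the slat. I'll look before moving.

```bash
python3 - <<'E'
from p import *
f=grab('side','s5.png'); t=grab('top')
a=cv2.resize(f['frame'][210:390,150:350],None,fx=2.9,fy=2.9); b=cv2.resize(t['frame'][140:320,110:220],None,fx=2.9,fy=2.9)
b=b[:,:215] if a.shape[1]+b.shape[1]>800 else b
cv2.imwrite('pics/c5.png',np.hstack([a,b]))
E
```

```text
(no output)
```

View pics/c5.png

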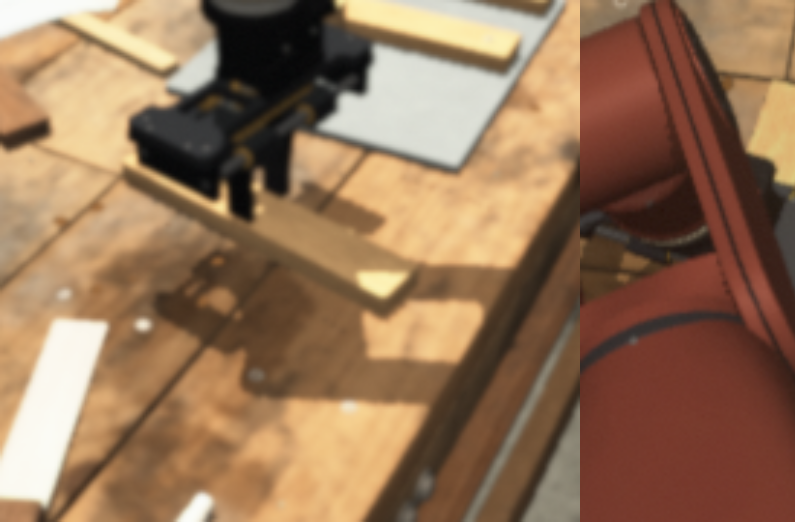

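```bash
python3 - <<'E'
from p import *
f=grab('side'); o=arm.get_obs(); p=o['tool_pos']; M=R.from_rotvec(o['eef_rot']).as_matrix()
print(o['finger_gap'],o['grasp_force'],o['force'],p)
F=lambda q:((q[0]-150)*2.9,(q[1]-210)*2.9)
for s in(-1,1):
  for z in (0,22): print('tip',s,z,np.round(F(proj(f,p+M@np.array([0,s*o['finger_gap']/2,z])))))
a=np.radians(-10.2);c=np.array([508.7,409]);u=np.array([np.cos(a),np.sin(a)]);v=np.array([-u[1],u[0]])
for x,y in((-130,22.5),(130,22.5),(-130,-22.5)):
  for z in(0,20): print('slat',x,y,z,np.round(F(proj(f,[*(c+x*u+y*v),z]))))
E
```

```text
27.09340699646292 0.0 [ 0.02326577 -0.5086833  -1.07693618] [510.09096214 408.7809617   28.28280374]
tip -1 0 [268. 192.]
tip -1 22 [268. 215.]
tip 1 0 [245. 209.]
tip 1 22 [245. 232.]
slat -130 22.5 0 [379. 319.]
slat -130 22.5 20 [380. 297.]
slat 130 22.5 0 [118. 181.]
slat 130 22.5 20 [116. 161.]
slat -130 -22.5 0 [415. 285.]
slat -130 -22.5 20 [416. 264.]
```

{"api": "send_rows", "payload": {
  "motion": [0, 0, 0, 0, 0, 0, 1, 0, 0, 0, 0, 0, 0, 1, 0, 0, 0, 0, 0, 0, 1, 0, 0, 0, 0, 0, 0, 1, 0, 0, 0, 0, 0, 0, 1]
}}

```text
clock: 11.8
tool_pos: [510.2, 408.8, 28.3]
eef_rot: [0.277, 3.129, 0.0]
force: [-0.1, 0.6, -0.2]
finger_gap: 52.6
grasp_force: 0.0
```

{"api": "send_rows", "payload": {
  "motion": [0, 0, 0, 0, 0, 0, 1, 0, 0, 0, 0, 0, 0, 1, 0, 0, 0, 0, 0, 0, 1, 0, 0, 0, 0, 0, 0, 1, 0, 0, 0, 0, 0, 0, 1]
}}

```text
clock: 12.22
tool_pos: [510.1, 408.8, 28.4]
eef_rot: [-0.277, -3.129, -0.0]
force: [-1.5, -0.2, 0.2]
finger_gap: 83.3
grasp_force: 0.0
```

{"api": "send_rows", "payload": {
  "motion": [0, 0, 0.04, 0, 0, 0, 1, 0, 0, 0.04, 0, 0, 0, 1, 0, 0, 0.04, 0, 0, 0, 1]
}}

```text
clock: 12.47
tool_pos: [509.8, 408.6, 23.8]
eef_rot: [-0.277, -3.129, 0.001]
force: [-0.3, 0.8, -0.0]
finger_gap: 86.8
grasp_force: 0.0
```

```bash
python3 - <<'E'
from p import *
f=grab('side','s6.png'); o=arm.get_obs(); p=o['tool_pos']; M=R.from_rotvec(o['eef_rot']).as_matrix()
print(arm.tip_extent,o['finger_gap'],o['force'],p)
img=cv2.resize(f['frame'][210:330,170:310],None,fx=5,fy=5,interpolation=cv2.INTER_CUBIC)
for s in(-1,1):
  for z,c in((0,(255,0,0)),(22,(0,0,255))):
    q=proj(f,p+M@np.array([0,s*(o['finger_gap']/2+7),z])); cv2.circle(img,(int((q[0]-170)*5),int((q[1]-210)*5)),4,c,-1)
cv2.imwrite('pics/c6.png',img)
E
```

```text
22.0 86.62182006622973 [-0.0307351  -0.88802469 -0.52451581] [509.89972987 408.68020516  24.00853979]
```

View pics/c6.png

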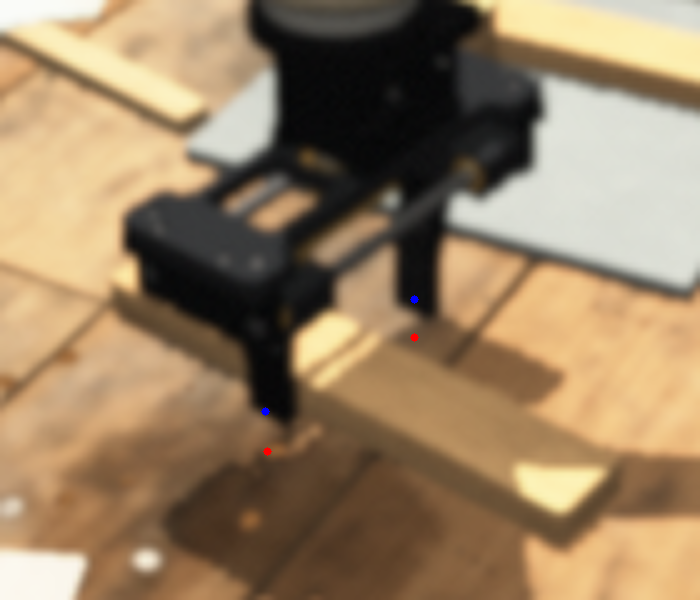

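The fingers end about 17 mm higher than the red tip marks (near finger end at crop (272,418), predicted (267,451)). They passed over the slat, so I need to go about 14 mm lower. I'll do that in small steps with a force check.

{"api": "send_rows", "payload": {
  "motion": [0, 0, 0.05, 0, 0, 0, 1, 0, 0, 0.05, 0, 0, 0, 1, 0, 0, 0.05, 0, 0, 0, 1]
}}

```text
clock: 12.77
tool_pos: [509.7, 408.6, 18.7]
eef_rot: [-0.277, -3.128, 0.001]
force: [-0.0, 0.5, 0.3]
finger_gap: 86.8
grasp_force: 0.0
```

{"api": "send_rows", "payload": {
  "motion": [0, 0, 0.04, 0, 0, 0, 1, 0, 0, 0.04, 0, 0, 0, 1, 0, 0, 0.04, 0, 0, 0, 1]
}}

```text
clock: 13.02
tool_pos: [509.9, 408.6, 15.0]
eef_rot: [-0.277, -3.129, 0.001]
force: [-0.8, -0.4, 0.8]
finger_gap: 86.9
grasp_force: 0.0
```

{"api": "send_rows", "payload": {
  "motion": [0, 0, 0.03, 0, 0, 0, 1, 0, 0, 0.03, 0, 0, 0, 1, 0, 0, 0.03, 0, 0, 0, 1]
}}

```text
clock: 13.27
tool_pos: [510.0, 408.7, 12.1]
eef_rot: [-0.277, -3.129, 0.0]
force: [0.2, -0.9, 0.5]
finger_gap: 86.8
grasp_force: 0.0
```

```bash
python3 - <<'E'
from p import *
f=grab('side','s7.png'); o=arm.get_obs(); print(o['force'],o['tool_pos'])
# dark finger end rows for near finger
h=cv2.cvtColor(f['frame'],cv2.COLOR_BGR2GRAY)
p=o['tool_pos']; M=R.from_rotvec(o['eef_rot']).as_matrix()
for s in(1,-1):
  b=p+M@np.array([0,s*(o['finger_gap']/2+7),0]); 
  for z in range(-20,30,4):
    q=proj(f,[b[0],b[1],b[2]-z]); print(s,z,round(b[2]-z,1),h[int(round(q[1])),int(round(q[0]))])
E
```

```text
[-0.10765207  0.51024134 -0.41244246] [510.1026711  408.76108148  12.27713385]
1 -20 32.3 7
1 -16 28.3 9
1 -12 24.3 9
1 -8 20.3 8
1 -4 16.3 11
1 0 12.3 43
1 4 8.3 62
1 8 4.3 81
1 12 0.3 72
1 16 -3.7 63
1 20 -7.7 58
1 24 -11.7 58
1 28 -15.7 58
-1 -20 32.3 16
-1 -16 28.3 16
-1 -12 24.3 15
-1 -8 20.3 15
-1 -4 16.3 14
-1 0 12.3 15
-1 4 8.3 21
-1 8 4.3 59
-1 12 0.3 79
-1 16 -3.7 108
-1 20 -7.7 124
-1 24 -11.7 132
-1 28 -15.7 134
```

{"api": "send_rows", "payload": {
  "motion": [0, 0, 0.04, 0, 0, 0, 1, 0, 0, 0.04, 0, 0, 0, 1, 0, 0, 0.04, 0, 0, 0, 1]
}}

```text
clock: 13.57
tool_pos: [509.9, 408.6, 7.9]
eef_rot: [-0.277, -3.129, 0.001]
force: [-0.5, -0.2, -0.8]
finger_gap: 87.0
grasp_force: 0.0
```

{"api": "send_rows", "payload": {
  "motion": [0, 0, 0, 0, 0, 0, 0.4, 0, 0, 0, 0, 0, 0, 0.4, 0, 0, 0, 0, 0, 0, 0.4, 0, 0, 0, 0, 0, 0, 0.4, 0, 0, 0, 0, 0, 0, 0.4]
}}

```text
clock: 13.98
tool_pos: [510.2, 408.9, 8.4]
eef_rot: [0.277, 3.129, 0.0]
force: [-0.0, -0.0, 0.0]
finger_gap: 61.3
grasp_force: 0.0
```

{"api": "send_rows", "payload": {
  "motion": [0, 0, 0, 0, 0, 0, 0.4, 0, 0, 0, 0, 0, 0, 0.4, 0, 0, 0, 0, 0, 0, 0.4, 0, 0, 0, 0, 0, 0, 0.4, 0, 0, 0, 0, 0, 0, 0.4]
}}

```text
clock: 14.4
tool_pos: [510.1, 408.7, 8.4]
eef_rot: [-0.277, -3.129, 0.0]
force: [0.2, -1.0, 1.2]
finger_gap: 44.9
grasp_force: 35.0
```

```bash
python3 - <<'E'
from p import *
o=arm.get_obs();p=o['tool_pos'];print(o['finger_gap'],o['grasp_force'],o['force'])
s=plan([p[0],p[1],75],169.8,1)
g=b2w(0,135); plan([*g,75],182.1,3,s)
E
```

```text
44.86440650805527 34.999971985816956 [ 0.24077903 -1.0380069   1.15982683]
at [510.1 408.7   8.4] yaw 169.87 tilt z [-1.e-04 -2.e-04 -1.e+00] 14.4
[ 0.    -0.    -0.666] [-0.    -0.     0.002]
[-0.199 -0.489 -0.   ] [ 0.     0.    -0.137]
[-0.164 -0.502 -0.   ] [ 0.     0.    -0.137]
[-0.127 -0.512 -0.   ] [ 0.     0.    -0.137]
```

```bash
python3 - <<'E'
from p import *
p=arm.get_obs()['tool_pos']
s=plan([p[0],p[1],80],169.87,1)
g=b2w(1.4,120); plan([*g,80],182.1,4,s)
E
```

```text
at [510.1 408.7   8.4] yaw 169.87 tilt z [-1.e-04 -2.e-04 -1.e+00] 14.4
[ 0.    -0.    -0.716] [-0. -0.  0.]
[-0.16  -0.403 -0.   ] [-0.     0.    -0.102]
[-0.139 -0.411 -0.   ] [ 0.     0.    -0.102]
[-0.117 -0.417 -0.   ] [ 0.     0.    -0.102]
[-0.094 -0.423 -0.   ] [ 0.     0.    -0.102]
```

{"api": "send_rows", "payload": {
  "motion": [0, 0, -0.7, 0, 0, 0, 0.4, 0, 0, -0.7, 0, 0, 0, 0.4, 0, 0, -0.7, 0, 0, 0, 0.4]
}}

```text
clock: 14.65
tool_pos: [514.0, 411.4, 85.4]
eef_rot: [0.276, 3.121, 0.01]
force: [0.9, 1.8, -0.2]
finger_gap: 44.6
grasp_force: 35.0
```

{"api": "send_rows", "payload": {
  "motion": [-0.16, -0.403, 0, 0, 0, -0.102, 0.4, -0.16, -0.403, 0, 0, 0, -0.102, 0.4, -0.16, -0.403, 0, 0, 0, -0.102, 0.4]
}}

```text
clock: 14.9
tool_pos: [518.8, 364.5, 77.7]
eef_rot: [-0.197, -3.135, 0.001]
force: [-0.4, 0.9, -1.5]
finger_gap: 44.9
grasp_force: 35.0
```

{"api": "send_rows", "payload": {
  "motion": [-0.139, -0.411, 0, 0, 0, -0.102, 0.4, -0.139, -0.411, 0, 0, 0, -0.102, 0.4, -0.139, -0.411, 0, 0, 0, -0.102, 0.4]
}}

```text
clock: 15.15
tool_pos: [527.6, 322.6, 77.7]
eef_rot: [-0.114, -3.139, 0.001]
force: [0.2, 0.3, -2.1]
finger_gap: 44.9
grasp_force: 35.0
```

{"api": "send_rows", "payload": {
  "motion": [-0.117, -0.417, 0, 0, 0, -0.102, 0.4, -0.117, -0.417, 0, 0, 0, -0.102, 0.4, -0.117, -0.417, 0, 0, 0, -0.102, 0.4]
}}

```text
clock: 15.4
tool_pos: [536.4, 280.8, 77.9]
eef_rot: [-0.03, -3.141, 0.0]
force: [-0.0, 0.6, -1.4]
finger_gap: 45.0
grasp_force: 35.0
```

{"api": "send_rows", "payload": {
  "motion": [-0.094, -0.423, 0, 0, 0, -0.102, 0.4, -0.094, -0.423, 0, 0, 0, -0.102, 0.4, -0.094, -0.423, 0, 0, 0, -0.102, 0.4, -0.094, -0.423, 0, 0, 0, -0.102, 0.4]
}}

```text
clock: 15.73
tool_pos: [544.9, 240.0, 78.3]
eef_rot: [0.056, -3.141, -0.001]
force: [0.4, 1.0, -1.7]
finger_gap: 44.8
grasp_force: 35.0
```

```bash
python3 - <<'E'
from p import *
o=arm.get_obs();p=o['tool_pos'];print(o['finger_gap'],o['grasp_force'],o['force'],w2b(p[:2]))
g=b2w(1.4,120); plan([*g,24],182.15,1)
f=grab('side','s8.png')
cv2.imwrite('pics/c8.png',cv2.resize(f['frame'][150:300,170:370],None,fx=4,fy=4))
E
```

```text
44.83196201983297 34.99948740005493 [ 0.37183168  0.97596043 -1.66671517] [  1.40220839 121.14642334]
at [544.9 240.   78.3] yaw -177.95 tilt z [-2.e-04  8.e-04 -1.e+00] 15.7333
[-0.    -0.012  0.543] [ 0.001 -0.    -0.003]
```

View pics/c8.png

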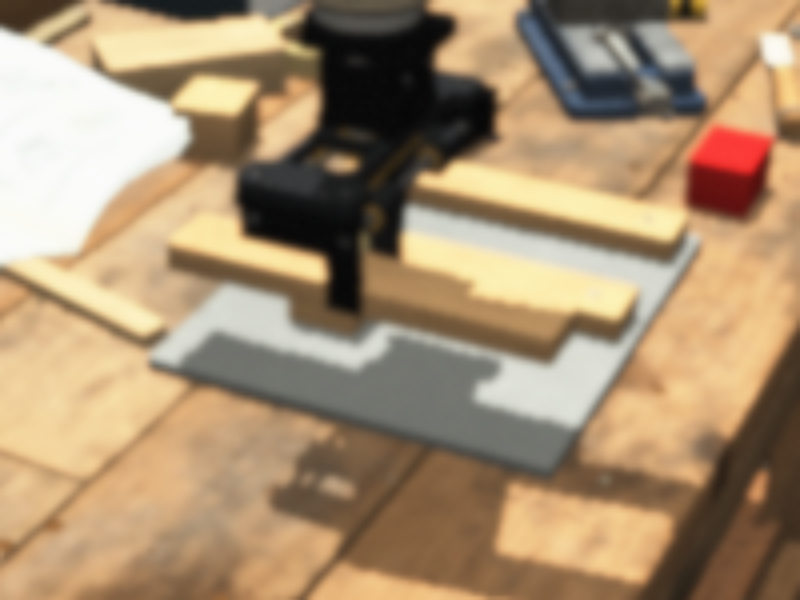

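The slat is held level at crop (360,280), clear above the block at (325,315). Now I lower it.

{"api": "send_rows", "payload": {
  "motion": [0, -0.01, 0.54, 0, 0, 0, 0.4, 0, -0.01, 0.54, 0, 0, 0, 0.4, 0, -0.01, 0.54, 0, 0, 0, 0.4, 0, -0.01, 0.54, 0, 0, 0, 0.4]
}}

```text
clock: 16.12
tool_pos: [543.6, 238.5, 23.4]
eef_rot: [0.059, -3.138, 0.001]
force: [0.4, -0.2, -1.5]
finger_gap: 44.6
grasp_force: 35.0
```

{"api": "send_rows", "payload": {
  "motion": [0, -0.07, 0.02, 0, 0, 0, 0.4, 0, -0.07, 0.02, 0, 0, 0, 0.4, 0, -0.07, 0.02, 0, 0, 0, 0.4]
}}

```text
clock: 16.37
tool_pos: [546.3, 231.0, 23.8]
eef_rot: [-0.057, 3.139, 0.001]
force: [0.7, 0.4, -0.6]
finger_gap: 44.9
grasp_force: 35.0
```

```bash
python3 - <<'E'
from p import *
o=arm.get_obs();p=o['tool_pos'];print(o['finger_gap'],o['grasp_force'],o['force'],w2b(p[:2]))
g=b2w(1.4,106); plan([*g,20],182.15,1)
E
```

```text
44.92438129928164 34.99953210353851 [ 0.65260404  0.38872281 -0.55144612] [  2.51345755 112.0444689 ]
at [546.3 231.   23.8] yaw -177.92 tilt z [ 2.e-03  6.e-04 -1.e+00] 16.3667
[ 0.011 -0.06   0.037] [ 0.001  0.004 -0.002]
```

{"api": "send_rows", "payload": {
  "motion": [0.01, -0.06, 0.04, 0, 0, 0, 0.4, 0.01, -0.06, 0.04, 0, 0, 0, 0.4, 0.01, -0.06, 0.04, 0, 0, 0, 0.4, 0.01, -0.06, 0.04, 0, 0, 0, 0.4]
}}

```text
clock: 16.7
tool_pos: [544.6, 224.8, 18.5]
eef_rot: [-0.057, 3.141, 0.0]
force: [-0.1, -0.6, -1.2]
finger_gap: 44.7
grasp_force: 35.0
```

{"api": "send_rows", "payload": {
  "motion": [0, -0.015, 0, 0, 0, 0, 0.4, 0, -0.015, 0, 0, 0, 0, 0.4, 0, -0.015, 0, 0, 0, 0, 0.4]
}}

```text
clock: 16.95
tool_pos: [544.6, 223.4, 18.3]
eef_rot: [0.058, -3.141, -0.0]
force: [-0.5, -0.1, -1.8]
finger_gap: 44.3
grasp_force: 35.0
```

{"api": "send_rows", "payload": {
  "motion": [0, -0.01, 0, 0, 0, 0, 0.4, 0, -0.01, 0, 0, 0, 0, 0.4, 0, -0.01, 0, 0, 0, 0, 0.4]
}}

```text
clock: 17.2
tool_pos: [544.6, 222.4, 18.4]
eef_rot: [0.058, -3.141, 0.0]
force: [-0.4, 0.1, -0.7]
finger_gap: 44.7
grasp_force: 35.0
```

```bash
python3 - <<'E'
from p import *
o=arm.get_obs();p=o['tool_pos'];print(o['force'],o['moment'],w2b(p[:2]),p)
E
```

```text
[-0.38309457  0.10403614 -0.69331089] [ 0.05855875 -0.14295733  0.00160905] [  0.49318722 103.56909162] [544.59770037 222.41760618  18.35250244]
```

{"api": "send_rows", "payload": {
  "motion": [-0.01, -0.01, 0, 0, 0, 0, 0.4, -0.01, -0.01, 0, 0, 0, 0, 0.4, -0.01, -0.01, 0, 0, 0, 0, 0.4]
}}

```text
clock: 17.45
tool_pos: [545.7, 221.4, 18.4]
eef_rot: [-0.058, 3.141, 0.0]
force: [0.4, 1.0, -1.9]
finger_gap: 44.5
grasp_force: 35.0
```

{"api": "send_rows", "payload": {
  "motion": [0, -0.01, 0, 0, 0, 0, 0.4, 0, -0.01, 0, 0, 0, 0, 0.4, 0, -0.01, 0, 0, 0, 0, 0.4]
}}

```text
clock: 17.7
tool_pos: [545.7, 220.5, 18.4]
eef_rot: [-0.058, 3.141, 0.0]
force: [0.4, 0.7, -1.7]
finger_gap: 44.6
grasp_force: 35.0
```

{"api": "send_rows", "payload": {
  "motion": [0, -0.01, 0, 0, 0, 0, 0.4, 0, -0.01, 0, 0, 0, 0, 0.4, 0, -0.01, 0, 0, 0, 0, 0.4]
}}

```text
clock: 17.95
tool_pos: [545.7, 220.5, 18.4]
eef_rot: [-0.058, 3.141, 0.002]
force: [-0.2, 5.2, -1.9]
finger_gap: 44.5
grasp_force: 35.0
```

```bash
python3 - <<'E'
from p import *
o=arm.get_obs();p=o['tool_pos'];print(o['force'],o['moment'],w2b(p[:2]),p)
f=grab('side','s9.png')
cv2.imwrite('pics/c9.png',cv2.resize(f['frame'][180:270,200:340],None,fx=5.7,fy=5.7,interpolation=cv2.INTER_CUBIC))
E
```

```text
[-0.16094672  5.17826775 -1.89443604] [ 1.0449867  -0.08975339  0.18146721] [  1.49010011 101.56408179] [545.66741472 220.45047352  18.43746771]
```

View pics/c9.png

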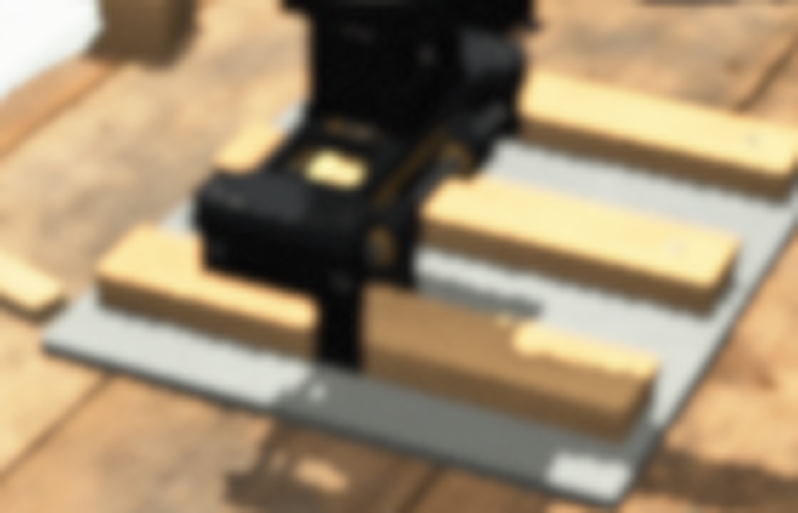

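The slat touches the block with about 5 N, and sits upright and parallel at crop (500,370). I lower it to the board contact, then release.

{"api": "send_rows", "payload": {
  "motion": [0, 0, 0.01, 0, 0, 0, 0.4, 0, 0, 0.01, 0, 0, 0, 0.4, 0, 0, 0.01, 0, 0, 0, 0.4]
}}

```text
clock: 18.25
tool_pos: [545.7, 220.5, 18.3]
eef_rot: [-0.059, 3.141, 0.002]
force: [-4.2, 5.6, 6.1]
finger_gap: 44.9
grasp_force: 35.0
```

{"api": "send_rows", "payload": {
  "motion": [0, 0, 0.01, 0, 0, 0, 0.4, 0, 0, 0.01, 0, 0, 0, 0.4, 0, 0, 0.01, 0, 0, 0, 0.4]
}}

```text
clock: 18.5
tool_pos: [545.7, 220.5, 18.3]
eef_rot: [0.059, -3.141, -0.002]
force: [-7.9, 4.3, 12.3]
finger_gap: 44.3
grasp_force: 35.0
```

{"api": "send_rows", "payload": {
  "motion": [0, 0, -0.015, 0, 0, 0, 0.4, 0, 0, -0.015, 0, 0, 0, 0.4]
}}

```text
clock: 18.67
tool_pos: [545.7, 220.5, 18.4]
eef_rot: [-0.058, 3.141, 0.002]
force: [-1.8, 4.7, 4.6]
finger_gap: 44.7
grasp_force: 35.0
```

{"api": "send_rows", "payload": {
  "motion": [0, 0, 0, 0, 0, 0, 0.8, 0, 0, 0, 0, 0, 0, 0.8, 0, 0, 0, 0, 0, 0, 0.8, 0, 0, 0, 0, 0, 0, 0.8, 0, 0, 0, 0, 0, 0, 0.8]
}}

```text
clock: 19.08
tool_pos: [545.8, 219.1, 17.8]
eef_rot: [0.058, -3.141, 0.0]
force: [0.2, -0.5, -0.3]
finger_gap: 67.2
grasp_force: 0.0
```

{"api": "send_rows", "payload": {
  "motion": [0, 0, -0.9, 0, 0, 0, 0.8, 0, 0, -0.9, 0, 0, 0, 0.8, 0, 0, -0.9, 0, 0, 0, 0.8, 0, 0, -0.9, 0, 0, 0, 0.8]
}}

```text
clock: 19.42
tool_pos: [549.1, 220.1, 112.5]
eef_rot: [-0.058, 3.133, 0.003]
force: [0.5, 0.3, 0.2]
finger_gap: 69.3
grasp_force: 0.0
```

```bash
python3 - <<'E'
from p import *
o=arm.get_obs();p=o['tool_pos'];print(o['force'],p)
plan([420,470,140],182.15,4)
E
```

```text
[0.48125588 0.33087577 0.22281579] [549.09066781 220.14793625 112.49869076]
at [549.1 220.1 112.5] yaw -177.9 tilt z [ 0.0083  0.002  -1.    ] 19.4167
[ 0.299  0.636 -0.07 ] [ 0.003  0.016 -0.   ]
[ 0.299  0.636 -0.069] [ 0.  0. -0.]
[ 0.299  0.636 -0.069] [ 0.  0. -0.]
[ 0.299  0.636 -0.069] [ 0.  0. -0.]
```

{"api": "send_rows", "payload": {
  "motion": [0.3, 0.64, -0.07, 0, 0, 0, 0.8, 0.3, 0.64, -0.07, 0, 0, 0, 0.8, 0.3, 0.64, -0.07, 0, 0, 0, 0.8]
}}

```text
clock: 19.67
tool_pos: [510.6, 285.6, 113.8]
eef_rot: [0.062, -3.139, -0.002]
force: [-0.7, -0.6, -0.1]
finger_gap: 69.3
grasp_force: 0.0
```

{"api": "send_rows", "payload": {
  "motion": [0.3, 0.64, -0.07, 0, 0, 0, 0.8, 0.3, 0.64, -0.07, 0, 0, 0, 0.8, 0.3, 0.64, -0.07, 0, 0, 0, 0.8]
}}

```text
clock: 19.92
tool_pos: [478.4, 348.4, 120.9]
eef_rot: [0.063, -3.139, -0.002]
force: [0.3, 0.0, -0.0]
finger_gap: 69.5
grasp_force: 0.0
```

{"api": "send_rows", "payload": {
  "motion": [0.3, 0.64, -0.07, 0, 0, 0, 0.8, 0.3, 0.64, -0.07, 0, 0, 0, 0.8, 0.3, 0.64, -0.07, 0, 0, 0, 0.8]
}}

```text
clock: 20.17
tool_pos: [446.5, 411.1, 128.1]
eef_rot: [0.063, -3.14, -0.002]
force: [0.2, -1.1, 0.4]
finger_gap: 69.3
grasp_force: 0.0
```

{"api": "send_rows", "payload": {
  "motion": [0.3, 0.64, -0.07, 0, 0, 0, 0.8, 0.3, 0.64, -0.07, 0, 0, 0, 0.8, 0.3, 0.64, -0.07, 0, 0, 0, 0.8]
}}

```text
clock: 20.42
tool_pos: [414.4, 473.7, 135.2]
eef_rot: [0.063, -3.14, -0.002]
force: [0.1, -0.2, 0.2]
finger_gap: 69.5
grasp_force: 0.0
```

```bash
python3 - <<'E'
from m import *; from p import *
f=grab('top','t10.png')
# board frame: each slat's end/edge coordinates along lines, sub-pixel-ish sampling of HSV saturation
hsv=cv2.cvtColor(f['frame'],cv2.COLOR_BGR2HSV)
m=cv2.inRange(hsv,(14,60,150),(32,200,255))
bb=np.zeros_like(m); poly=np.array([proj(f,[*b2w(x,y),10]) for x,y in((-138,-158),(138,-158),(138,158),(-138,158))],np.int32)
cv2.fillPoly(bb,[poly],255); m&=bb
def edge(P0,P1,z,first=True):
    t=np.linspace(0,1,400); v=[]
    X=[proj(f,[*b2w(*(np.array(P0)*(1-a)+np.array(P1)*a)),z]) for a in t]
    X=np.array(X,np.float32); S=cv2.remap(m,X[:,0][None],X[:,1][None],cv2.INTER_LINEAR)[0]
    i=np.flatnonzero(S>127)[0]; return np.array(P0)*(1-t[i])+np.array(P1)*t[i]
for n,y in(('mid',-12),('first',-130),('new',103)):
    for dy in(-10,0,10): print(n,dy,'x ends',edge((-150,y+dy),(-100,y+dy),30)[0].round(1),edge((150,y+dy),(100,y+dy),30)[0].round(1))
for x in(-110,-70,-40,0,100): print('x',x,'new y+',edge((x,150),(x,100),30)[1].round(1),'new y-',edge((x,70) if not 20<x<85 else (x,103),(x,110),30)[1].round(1),'mid y+',edge((x,40),(x,0),30)[1].round(1))
cv2.imwrite('pics/c10.png',cv2.resize(f['frame'][140:310,200:390],None,fx=3.5,fy=3.5,interpolation=cv2.INTER_CUBIC))
E
```

```text
mid -10 x ends -129.9 129.4
mid 0 x ends -130.8 130.8
mid 10 x ends -129.7 129.9
first -10 x ends -129.8 135.2
first 0 x ends -130.7 134.1
first 10 x ends -129.4 131.0
new -10 x ends -129.7 130.7
new 0 x ends -130.6 129.8
new 10 x ends -129.3 131.2
x -110 new y+ 125.8 new y- 79.5 mid y+ 12.1
x -70 new y+ 125.8 new y- 79.1 mid y+ 11.3
x -40 new y+ 126.8 new y- 79.8 mid y+ 11.6
x 0 new y+ 126.7 new y- 79.4 mid y+ 10.6
x 100 new y+ 125.9 new y- 80.1 mid y+ 10.1
```

View pics/c10.png

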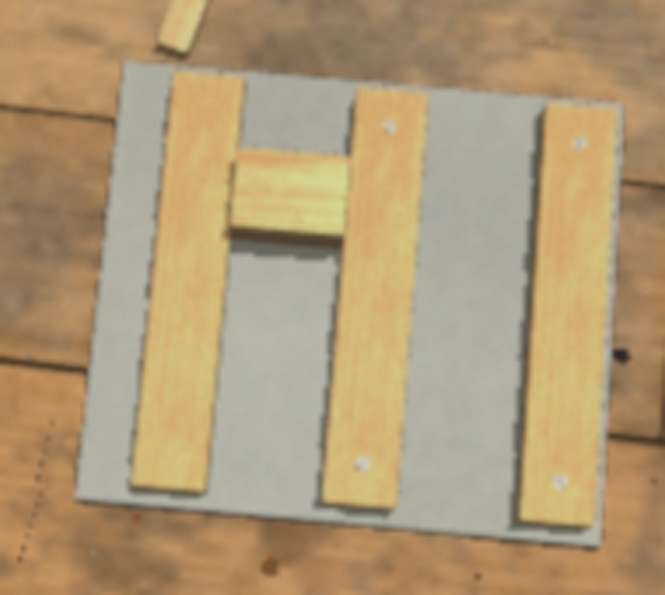

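The new slat, at crop (188,285), touches the block at (290,195). The block touches the middle slat. Ends agree within about 1 mm, and the slat's centre measures about y = 103, as it should.

```bash
python3 -c "
from station import arm
print(arm.sign_off())"
```

```text
the job is handed in; nothing more can be done
None
```

The job is handed in: the block stands against the middle slat's open side, and the loose slat lies flat against the block, parallel to the others, with its ends in line to within about 1 mm in the last camera check.

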